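# Put the impact sockets back on the socket rail in order of size

### The job

Stand the four loose impact sockets upright on the empty round seats of the socket rail, one centred on each seat, so that the whole row runs in order of size from the smallest at the end with the red hanging loop to the largest at the black end. The middle-sized green-banded socket is already in its place: leave it standing there, and do not push aside or knock over the small oil bottle.

Things in the scene. Friction and masses are not known exactly. Their poses are not given: they have to be found in the camera images.
- socket_yellow: Black steel impact socket with a yellow band and rim round its top, the smallest of the five: 22 mm in diameter, 38 mm tall, about 80 g. It is a plain cylinder all the way down. Origin at the centre of its underside, z up along its axis. It starts standing loose on the bench (origin at height 0), drive end down, beside the rail.
- socket_blue: Black steel impact socket with a blue band and rim round its top, the second smallest of the five: 27 mm in diameter, 42 mm tall, about 120 g. It is a plain cylinder all the way down. Origin at the centre of its underside, z up along its axis. It starts standing loose on the bench (origin at height 0), drive end down, beside the rail.
- socket_orange: Black steel impact socket with an orange band and rim round its top, the second largest of the five: 37 mm in diameter, 50 mm tall, about 240 g. The lower part (drive end, up to about 24 mm) is narrower, 30 mm across; grip above it. Origin at the centre of its underside, z up along its axis. It starts standing loose on the bench (origin at height 0), drive end down, beside the rail.
- socket_white: Black steel impact socket with a white band and rim round its top, the largest of the five: 42 mm in diameter, 54 mm tall, about 310 g. The lower part (drive end, up to about 28 mm) is narrower, 30 mm across; grip above it. Origin at the centre of its underside, z up along its axis. It starts standing loose on the bench (origin at height 0), drive end down, beside the rail.
- socket_green: Black steel impact socket with a green band and rim round its top, the middle size of the five: 32 mm in diameter, 46 mm tall, about 170 g. The lower part (drive end, up to about 19 mm) is narrower, 30 mm across; grip above it. Origin at the centre of its underside, z up along its axis. It already stands in its place, on the middle seat of the rail, and stays there.
- seat_1: Empty flat round seat of the rail, 1st, nearest the red loop: fixed black disc, 42 mm across, 6 mm thick, white ring near its edge. Origin at the centre of its underside, 8 mm above the bench; its plain flat top is 14 mm above the bench. x runs along the rail away from the red loop, y across it. The rail, fixed, lies at any angle on the bench: 280 x 48 mm, under 12 mm high.
- seat_2: Empty flat round seat of the rail, 2nd from the red loop, between seat 1 and the green socket: fixed black disc, 42 mm across, 6 mm thick, white ring near its edge. Origin at the centre of its underside, 8 mm above the bench; its plain flat top is 14 mm above the bench. x runs along the rail away from the red loop, y across it. The rail has five seats in a row, 52 to 60 mm apart.
- seat_3: Empty flat round seat of the rail, 4th from the red loop, after the green socket: fixed black disc, 42 mm across, 6 mm thick, white ring near its edge. Origin at the centre of its underside, 8 mm above the bench; its plain flat top is 14 mm above the bench. x runs along the rail away from the red loop, y across it. Neighbours are close: let the fingers open across the rail (y).
- seat_4: Empty flat round seat of the rail, 5th and last, nearest the black end cap: fixed black disc, 42 mm across, 6 mm thick, white ring near its edge. Origin at the centre of its underside, 8 mm above the bench; its plain flat top is 14 mm above the bench. x runs along the rail away from the red loop, y across it. Seats do not grip: a socket just stands on top.
- oil_bottle: Small amber oil bottle, white label, red nozzle: 32 mm across, 80 mm tall, 50 g, standing loose between two loose sockets, 70 mm or more from their centres in x (leave room: close the fingers along y there). Origin at the centre of its underside, z up. All clutter in reach is under 80 mm high; some lies loose between or outside the sockets and is not part of the job.

How it is judged:
By the outcome, as a careful person would: the job done as asked, in the order asked, and still so for the second after the job is handed in, with the robot touching nothing.
It also fails if it takes over 106 s, if anything falls off the work surface, if the arm or the gripper's body presses on something with over 40 N, if the wrist force passes 120 N, or if a joint passes its speed limit or range.

### The arm

A 6-joint arm with a two-finger parallel gripper is mounted at the origin on the work surface. World frame = base frame: x ahead of the robot, y to its left, z up, the work surface at z = 0. Lengths are in m, angles in rad, forces in N, time in s.
With the tool pointing down it reaches from about 0.35 to 0.8 m from the base axis. Payload 7.3 kg.
Tool frame: the origin (TCP) lies on the mounting face of the last link; the fingertips stand 173 mm ahead of it and the grasp point (between the pads) lies 155 mm ahead of it (hold_point_z is the distance from the TCP to the grasp point, in m); z points along the fingers, y is the line along which they close (so a half turn about z gives the same grasp; the last joint's range is limited). The gripper opens to 85 mm and grips with 20 to 120 N. Pads are 22 mm wide; open, the fingers measure 114 mm over their backs; the gripper's body (76 mm by 85 mm) begins 54 mm behind the grasp point. The pads swing forward as they close: fully open they stand 13 mm farther back than shut.
Start: joints at [-1.316, 0.342, 1.524, -0, 1.275, -0.146], TCP at [0.205, -0.483, 0.405] pointing down, gripper open.
Joint ranges: [-2.53, 2.53], [-0.77, 2.02], [0.04, 2.7], [-1, 4.14], [0.28, 2.66], [-3.11, 3.11]. Speed limits (rad/s): [2.57, 2.57, 3.14, 3.14, 3.14, 3.14].

### API

Orientations are given as a 3x3 rotation matrix whose columns are the frame's x, y, z axes.
In Python, from cell import * gives the robot as it stands.
- The arm moves only by the tool move_arm, never from a script. Its argument "motion" is text: rows parted by semicolons, each of 7 numbers parted by spaces: the shift along the tool's x, y, z normalised to -1 to 1, where 1 is 0.03 m, then the turn, a rotation vector about the tool's x, y, z normalised to -1 to 1, where 1 is 8 degrees, then the opening, from -1 (shut) to 1 (fully open). In form: dx dy dz wx wy wz fingers; .... A call has 1 to 5 rows; each row shifts and turns the commanded pose from where the row before left it, along the tool's axes as they then stand; what a row does not reach is not made up. A row lasts 1/10 s, in which the tool goes at most 50 mm and 8.59 degrees, less where a joint would pass 70% of its speed; a pose out of reach is approached as far as the arm can. A call with a number of a shift or a turn outside -1 to 1 is refused whole. A call with a gripper value outside its range is refused whole. The fingers move at their own pace and stop on an object; the grip force is fixed at half the most. Time passes only in rows, so rows that do not move let the fingers close. It gives the time, the measured TCP pose, the force, the opening and the grip force at its end, in the units of the state.
- read_state(): the state, without advancing time (a new reading comes with each control period).
- get_image(name): name is "scene" or "top"; returns a dict with "frame" (384x512x3 uint8, red, green, blue), "range_z" (384x512 float32, m along the optical axis (not along the pixel's ray), 0 where there is no reading), "mtx" (3x3 intrinsics, pixels), "dist_coeffs" ([k1, k2, p1, p2, k3] as OpenCV has them; the pictures are not rectified), "rvec" (rotation vector, rad) and "tvec" (3), from world to camera coordinates, as OpenCV has them. Camera axes: x right, y down, z forward; pixel columns grow to the right and rows downward; lengths in m; the calibration is good to about 2 mm. A picture is of the moment at which its call begins.
- finish_job(): hands the job in; it is judged then, once.
The state is a dict: "clock": time; "q": joint angles; "joint_velocities": joint speeds; "tau": joint torques, N m; "tool_pos": TCP position; "eef_rot": TCP orientation; "force": force on the tool from outside, world axes, zero at the start; "torque": the same for the moment, N m; "grip_width": finger opening in m; "gripper_force": force on a finger pad.
Only numpy, scipy, OpenCV 4.12 (cv2) and the standard library are available. Lean on these libraries where they do the work, as an engineer would, in place of code of your own. Each camera call takes 0.05 s, during which the arm holds its last target. There are 200 camera calls.

## Working session

There is one attempt and no reset: what is moved stays moved. The work goes in short steps, Python scripts to look and compute and a tool call to move; the robot and the scene stay as the last step left them, time stands still between calls to the robot, and variables do not carry over. Pictures are saved under pics/ and viewed, at most 14 in all, crops included, and the job is handed in when it is done.

Besides the shell and the picture viewer there is one more tool, called after ">>>" as name(argument=value, ...), one argument or row to a line, values as JSON. move_arm: Moves the arm, as the interface text tells. Scaled input: -1 to 1 covers 0.03 m each way for a shift and 8 degrees each way for a turn. Its arguments: {"type":"object","properties":{"motion":{"type":"string"}},"required":["motion"]}

```bash
ls; mkdir -p pics
python3 - <<'E'
from cell import *
import cv2,numpy as np
s=read_state();print({k:np.round(v,3).tolist() for k,v in s.items()})
for n in("top","scene"):
    d=get_image(n);np.savez(f"{n}0.npz",**d);cv2.imwrite(f"pics/{n}0.png",d["frame"][:,:,::-1])
    R=cv2.Rodrigues(np.array(d["rvec"]))[0];print(n,-R.T@np.array(d["tvec"]).ravel(),d["mtx"],d["dist_coeffs"],R)
E
```

```text
pics
{'clock': 0.0, 'q': [-1.316, 0.343, 1.525, 0.0, 1.275, -0.146], 'joint_velocities': [0.0, 0.002, 0.001, 0.001, 0.001, -0.002], 'tau': [-0.0, -43.367, -24.601, -0.0, 0.008, 0.0], 'tool_pos': [0.205, -0.483, 0.404], 'eef_rot': [[0.921, 0.39, -0.0], [0.39, -0.921, 0.001], [0.0, -0.001, -1.0]], 'force': [0.377, 0.174, -0.209], 'torque': [-0.015, -0.041, -0.04], 'gripper_force': 0.0, 'grip_width': 0.086}
top [0.3912303  0.00655602 0.83057974] [[363.96687992   0.         256.55405704]
 [  0.         363.96687992 182.0389401 ]
 [  0.           0.           1.        ]] [-0.03324763  0.          0.          0.          0.        ] [[-0.01076343 -0.99993589 -0.00351663]
 [-0.97849081  0.01125701 -0.20598306]
 [ 0.20600944  0.00122391 -0.97854924]]
scene [ 1.12520807 -0.10406408  0.61973432] [[349.42250881   0.         258.84312516]
 [  0.         349.42250881 191.39977466]
 [  0.           0.           1.        ]] [0.02599077 0.         0.         0.         0.        ] [[ 0.22178415  0.97508456 -0.00467954]
 [ 0.69494059 -0.16142787 -0.70071294]
 [-0.68400977  0.15215502 -0.71342798]]
```

View pics/top0.png

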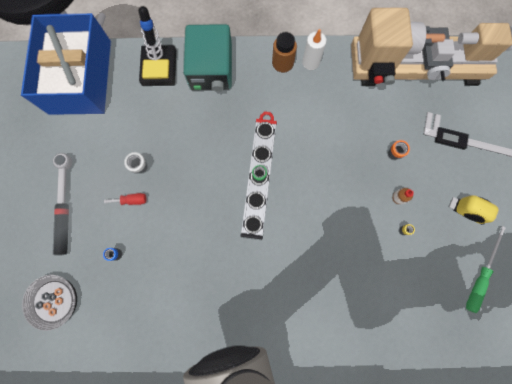

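View pics/scene0.png

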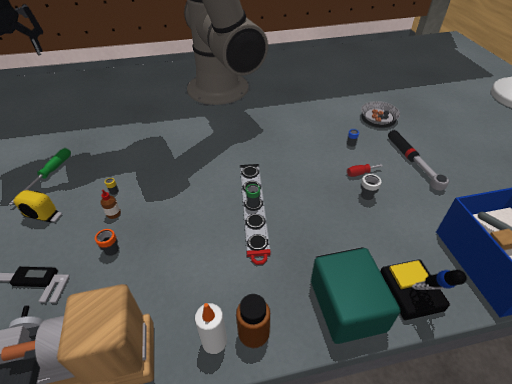

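The top view shows the red loop at (266,117) and the seats at about (265,130), (262,154), (256,200) and (253,224), with green at (259,174). The loose sockets are white (135,162), blue (112,254), orange (400,149) and yellow (408,230). The bottle is at (404,196). The scene view agrees.

Run:
```python
import cv2,numpy as np
d=np.load("top0.npz")["frame"][:,:,::-1]; s=np.load("scene0.npz")["frame"][:,:,::-1]
def c(f,u,v,w,h,k): return cv2.resize(f[v-h:v+h,u-w:u+w],None,fx=k,fy=k,interpolation=cv2.INTER_NEAREST)
A=np.hstack([c(d,u,v,16,16,6) for u,v in((135,162),(112,254),(400,149),(408,230))])
B=np.hstack([cv2.rotate(c(d,260,178,32,64,3),cv2.ROTATE_90_COUNTERCLOCKWISE)]); 
C=np.hstack([c(s,u,v,16,16,6) for u,v in((370,187),(353,135),(107,240),(111,185))])
W=768
cv2.imwrite("pics/crop.png",np.vstack([A,cv2.copyMakeBorder(B,0,0,0,W-B.shape[1],0),C]))
```

```text
(no output)
```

View pics/crop.png

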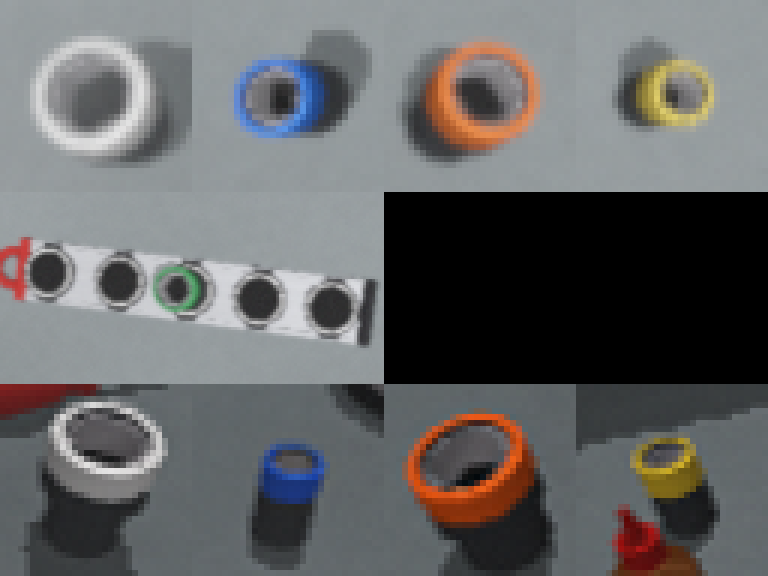

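```bash
cat > h.py <<'E'
import cv2,numpy as np
from cell import *
def ray(d,uv,z):
    R=cv2.Rodrigues(np.array(d["rvec"]))[0];t=np.array(d["tvec"]).ravel();o=-R.T@t
    p=cv2.undistortPoints(np.array([[uv]],float),d["mtx"],d["dist_coeffs"])[0,0]
    r=R.T@np.r_[p,1];return o+r*(z-o[2])/r[2]
def proj(d,P): return cv2.projectPoints(np.array([P],float),d["rvec"],d["tvec"],d["mtx"],d["dist_coeffs"])[0].ravel()
HUE=dict(yellow=(22,34,.038),blue=(100,125,.042),orange=(4,17,.050),white=(0,0,.054),green=(45,85,.046))
def hole(d,name,uv,z,k=4,w=18):
    "centre of the bore mouth (hole of the coloured ring) near pixel uv, cast to height z; also apparent outer extents"
    u0,v0=[int(round(x))-w for x in uv];f=np.ascontiguousarray(d["frame"][v0:v0+2*w,u0:u0+2*w])
    f=cv2.resize(f,None,fx=k,fy=k,interpolation=cv2.INTER_LINEAR);hsv=cv2.cvtColor(f,cv2.COLOR_RGB2HSV)
    lo,hi,_=HUE[name]
    m=((hsv[...,2]>185)&(hsv[...,1]<60)) if name=="white" else ((hsv[...,0]>=lo)&(hsv[...,0]<=hi)&(hsv[...,1]>95))
    cs,hi_=cv2.findContours(m.astype(np.uint8),cv2.RETR_CCOMP,cv2.CHAIN_APPROX_NONE)
    best=[c for c,q in zip(cs,hi_[0]) if q[3]>=0]
    if not best: return None
    c=max(best,key=cv2.contourArea);M=cv2.moments(c)
    px=lambda a:np.array([(a[0]+.5)/k-.5+u0,(a[1]+.5)/k-.5+v0])
    p=px((M["m10"]/M["m00"],M["m01"]/M["m00"]))
    P=ray(d,p,z);dia=2*np.sqrt(cv2.contourArea(c)/np.pi)/k
    return P,p,dia
def frames(tag):
    o={}
    for n in("top","scene"):
        o[n]=get_image(n);cv2.imwrite(f"pics/{n}{tag}.png",o[n]["frame"][:,:,::-1])
    return o
E
python3 - <<'E'
from h import *
D={n:dict(np.load(n+"0.npz")) for n in("top","scene")}
U=dict(white=((135,162),(370,184)),blue=((112,254),(353,135)),orange=((400,149),(107,238)),yellow=((408,230),(111,182)),green=((259,174),(252,188)))
for n,(a,b) in U.items():
    h=HUE[n][2]+(.014 if n=="green" else 0)
    for c,uv in(("top",a),("scene",b)):
        r=hole(D[c],n,uv,h); print(n,c,None if r is None else [np.round(x,4) for x in r])
# seats: dark blobs on the rail
for c,box in(("top",(225,105,300,250)),("scene",(225,155,285,265))):
    d=D[c];u0,v0,u1,v1=box;k=4
    f=cv2.resize(np.ascontiguousarray(d["frame"][v0:v1,u0:u1]),None,fx=k,fy=k,interpolation=cv2.INTER_LINEAR)
    m=(cv2.cvtColor(f,cv2.COLOR_RGB2GRAY)<85).astype(np.uint8)
    for q in cv2.findContours(m,cv2.RETR_EXTERNAL,cv2.CHAIN_APPROX_NONE)[0]:
        if cv2.contourArea(q)<900: continue
        M=cv2.moments(q);p=[(M["m10"]/M["m00"]+.5)/k-.5+u0,(M["m01"]/M["m00"]+.5)/k-.5+v0]
        print(c,np.round(p,1),np.round(ray(d,p,.014),4),cv2.contourArea(q)/16, np.round(cv2.minAreaRect(q)[1],1))
E
```

```text
white top [array([0.6054, 0.2804, 0.054 ]), array([133.3199, 161.0543]), np.float64(14.6594)]
white scene None
blue top [array([0.4042, 0.3259, 0.042 ]), array([108.7918, 253.5937]), np.float64(9.6615)]
blue scene [array([0.4028, 0.3269, 0.042 ]), array([353.5596, 131.2827]), np.float64(5.0384)]
orange top [array([ 0.6313, -0.3184,  0.05  ]), array([401.2743, 147.3954]), np.float64(12.1252)]
orange scene [array([ 0.6301, -0.3164,  0.05  ]), array([104.0062, 235.4764]), np.float64(12.1399)]
yellow top None
yellow scene [array([ 0.4496, -0.3226,  0.038 ]), array([109.0043, 180.321 ]), np.float64(5.0894)]
green top None
green scene None
top [251.2 235.8] [0.441  0.0209 0.014 ] 63.21875 [85.7 16.5]
top [252.7 223.9] [0.4674 0.0172 0.014 ] 131.03125 [52.3 51.4]
top [255.7 199.7] [0.5221 0.0099 0.014 ] 126.84375 [50.9 50.9]
top [261.7 153.2] [ 0.6317 -0.0052  0.014 ] 116.53125 [48. 49.]
top [264.7 129.5] [ 0.69   -0.0131  0.014 ] 108.125 [45. 48.]
scene [258.1 254.8] [ 0.7226 -0.017   0.014 ] 331.0625 [102.  98.]
scene [257.1 241.1] [ 0.6885 -0.0114  0.014 ] 148.3125 [55.6 56.1]
scene [255.  219.9] [ 0.6301 -0.0032  0.014 ] 124.71875 [44. 60.]
scene [252.2 196.8] [0.5586 0.0057 0.014 ] 374.21875 [119.6  83.9]
scene [249.3 170.1] [0.4637 0.0183 0.014 ] 191.9375 [59. 79.]
```

```bash
cat >> h.py <<'E'
def go(target,z=None,yaw=None):
    "units (of 0.03 m / 8 deg) in tool axes from measured pose to target TCP, tool kept pointing down"
    s=read_state();R=np.array(s["eef_rot"]);p=np.array(s["tool_pos"])
    T=np.r_[target[:2],p[2] if z is None else z]
    if yaw is not None:
        c,n=np.cos(yaw),np.sin(yaw);G=np.array([[c,n,0],[n,-c,0],[0,0,-1.]])
        print("turn",np.round(cv2.Rodrigues(R.T@G)[0].ravel()/np.radians(8),2),"shift after turn",np.round(G.T@(T-p)/.03,2))
    print("shift",np.round(R.T@(T-p)/.03,2),"pos",np.round(p,4),"clock",s["clock"])
E
python3 - <<'E'
import h
from h import *
D={n:dict(np.load(n+"0.npz")) for n in("top","scene")}
def hh(c,n,uv,sat,val,hu,h):
    d=D[c];w=14;k=4;u0,v0=uv[0]-w,uv[1]-w
    f=cv2.resize(np.ascontiguousarray(d["frame"][v0:v0+2*w,u0:u0+2*w]),None,fx=k,fy=k);s=cv2.cvtColor(f,cv2.COLOR_RGB2HSV)
    m=(s[...,2]>val) if n=="white" else ((abs(s[...,0].astype(int)-hu)<9)&(s[...,1]>sat))
    cs,q=cv2.findContours(m.astype(np.uint8),cv2.RETR_CCOMP,cv2.CHAIN_APPROX_NONE)
    for a,b in zip(cs,q[0]):
        if b[3]>=0 and cv2.contourArea(a)>100:
            M=cv2.moments(a);p=[(M["m10"]/M["m00"]+.5)/k-.5+u0,(M["m01"]/M["m00"]+.5)/k-.5+v0]
            print(n,c,sat,val,np.round(p,1),np.round(ray(d,p,h),4),2*np.sqrt(cv2.contourArea(a)/np.pi)/k)
for v in(120,140,160): hh("scene","white",(370,184),0,v,0,.054)
for v in(190,200,): hh("top","white",(134,160),0,v,0,.054)
for s in(50,65,80,100): hh("top","yellow",(408,230),s,0,27,.038);hh("top","green",(259,174),s,0,68,.060);hh("scene","green",(252,188),s,0,68,.060)
go((.4496,-.3226),.27,-.134)
E
```

```text
white scene 0 120 [371.5 179.3] [0.6039 0.2819 0.054 ] 11.581356927868807
white scene 0 140 [371.5 179.4] [0.6039 0.2819 0.054 ] 12.029614790437217
white top 0 190 [133.3 161. ] [0.6055 0.2805 0.054 ] 14.907048309174385
yellow top 50 0 [409.7 228.9] [ 0.4501 -0.3247  0.038 ] 6.3424294924324185
green top 50 0 [259.  171.3] [0.5773 0.0019 0.06  ] 11.371604603668075
green scene 50 0 [252.5 188.3] [0.5757 0.0035 0.06  ] 8.902761462589227
yellow top 65 0 [409.7 228.8] [ 0.4502 -0.3247  0.038 ] 6.7437767599846525
green scene 65 0 [252.5 188.3] [0.5758 0.0035 0.06  ] 9.143092138823606
yellow top 80 0 [409.6 228.8] [ 0.4502 -0.3246  0.038 ] 7.167095498380723
green scene 80 0 [252.5 188.3] [0.5758 0.0034 0.06  ] 9.41537589808212
turn [-0.01  0.    3.83] shift after turn [ 7.37 -6.4   4.47]
shift [ 9.6  -1.74  4.47] pos [ 0.2048 -0.4833  0.4041] clock 0.1
```

>>> move_arm(
  motion="0 0 0.5 0 0 0.96 1; 0 0 0.5 0 0 0.96 1; 0 0 0.5 0 0 0.96 1; 0 0 0.5 0 0 0.95 1; 0 0 0 0 0 0 1",
)

```text
clock: 0.6
tool_pos: [0.2047, -0.4828, 0.3426]
eef_rot: [[0.991, -0.135, -0.001], [-0.135, -0.991, 0.005], [-0.002, -0.004, -1.0]]
force: [0.8, -0.1, 0.9]
grip_width: 0.0854
gripper_force: 0.0
```

>>> move_arm(
  motion="0.9 -0.8 0.4 0 0 0 1; 0.9 -0.8 0.4 0 0 0 1; 0.9 -0.8 0.4 0 0 0 1; 0.9 -0.8 0.4 0 0 0 1; 0.9 -0.8 0.4 0 0 0 1",
)

```text
clock: 1.1
tool_pos: [0.3559, -0.3818, 0.285]
eef_rot: [[0.992, -0.13, 0.001], [-0.13, -0.992, -0.001], [0.001, 0.001, -1.0]]
force: [0.0, -0.5, -0.3]
grip_width: 0.0858
gripper_force: 0.0
```

>>> move_arm(
  motion="0.9 -0.8 0.4 0 0 0 1; 0.9 -0.8 0 0 0 0 1; 0.9 -0.8 0 0 0 0 1; 0 0 0 0 0 0 1; 0 0 0 0 0 0 1",
)

```text
clock: 1.6
tool_pos: [0.4451, -0.3216, 0.2731]
eef_rot: [[0.992, -0.129, 0.0], [-0.129, -0.992, -0.001], [0.0, 0.001, -1.0]]
force: [-0.0, 0.3, -0.9]
grip_width: 0.0856
gripper_force: 0.0
```

Run:
```python
from h import *
go((.4499,-.3236),.176,-.134)
```

```text
turn [ 0.   -0.    0.03] shift after turn [0.17 0.04 3.24]
shift [0.17 0.04 3.24] pos [ 0.4451 -0.3216  0.2731] clock 1.6
```

>>> move_arm(
  motion="0.17 0.04 0.7 0 0 0 1; 0 0 0.9 0 0 0 1; 0 0 0.9 0 0 0 1; 0 0 0.6 0 0 0 1; 0 0 0 0 0 0 1",
)

```text
clock: 2.1
tool_pos: [0.4478, -0.3243, 0.1777]
eef_rot: [[0.991, -0.134, -0.004], [-0.134, -0.991, 0.003], [-0.004, -0.003, -1.0]]
force: [-0.9, -0.6, -0.7]
grip_width: 0.086
gripper_force: 0.0
```

Run:
```python
from h import *
go((.4499,-.3236),.180)
D=frames("1")
cv2.imwrite("pics/c1.png",np.hstack([cv2.resize(np.ascontiguousarray(D["top"]["frame"][190:270,368:448]),(400,400)),cv2.resize(np.ascontiguousarray(D["scene"]["frame"][130:230,61:161]),(400,400))])[:,:,::-1])
```

```text
shift [ 0.07 -0.03 -0.08] pos [ 0.4478 -0.3243  0.1777] clock 2.1
```

View pics/c1.png

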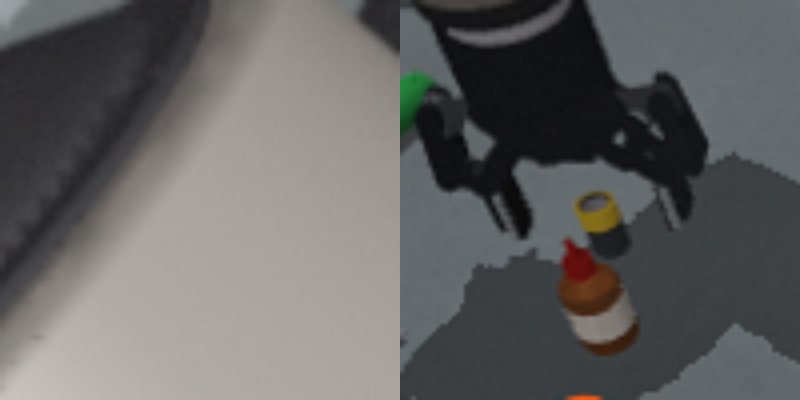

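The scene crop shows the yellow socket midway between the open fingers, with the bottle clear of them in front. I'll close.

>>> move_arm(
  motion="0.06 0 -0.08 0 0 0 -1; 0 0 0 0 0 0 -1; 0 0 0 0 0 0 -1; 0 0 0 0 0 0 -1; 0 0 0 0 0 0 -1",
)

```text
clock: 2.7
tool_pos: [0.4514, -0.3241, 0.1827]
eef_rot: [[0.991, -0.133, 0.001], [-0.133, -0.991, -0.001], [0.001, 0.001, -1.0]]
force: [0.2, -0.4, 4.6]
grip_width: 0.0204
gripper_force: 58.5
```

>>> move_arm(
  motion="0 0 0 0 0 0 -1; 0 0 0 0 0 0 -1; 0 0 0 0 0 0 -1; 0 0 0 0 0 0 -1; 0 0 0 0 0 0 -1",
)

```text
clock: 3.2
tool_pos: [0.4513, -0.3241, 0.1827]
eef_rot: [[0.991, -0.133, 0.0], [-0.133, -0.991, -0.001], [0.001, 0.0, -1.0]]
force: [-1.3, 0.7, 5.3]
grip_width: 0.0203
gripper_force: 58.5
```

>>> move_arm(
  motion="0 0 -0.5 0 0 0 -1; 0 0 -0.8 0 0 0 -1; 0 0 -0.8 0 0 0 -1; 0 0 -0.8 0 0 0 -1; 0 0 0 0 0 0 -1",
)

```text
clock: 3.7
tool_pos: [0.4519, -0.3246, 0.2721]
eef_rot: [[0.991, -0.133, 0.004], [-0.133, -0.991, -0.004], [0.005, 0.004, -1.0]]
force: [0.0, 0.2, -0.9]
grip_width: 0.02
gripper_force: 58.7
```

>>> move_arm(
  motion="0.27 -0.5 0 0 0 0 -1; 0.54 -0.95 0 0 0 0 -1; 0.54 -0.95 0 0 0 0 -1; 0.54 -0.95 0 0 0 0 -1; 0.54 -0.95 0 0 0 0 -1",
)

```text
clock: 4.2
tool_pos: [0.5411, -0.2047, 0.2677]
eef_rot: [[0.991, -0.134, -0.002], [-0.134, -0.991, 0.001], [-0.002, -0.001, -1.0]]
force: [-0.0, -0.7, -0.4]
grip_width: 0.0204
gripper_force: 58.7
```

>>> move_arm(
  motion="0.54 -0.95 0 0 0 0 -1; 0.54 -0.95 0 0 0 0 -1; 0.54 -0.95 0 0 0 0 -1; 0.54 -0.95 0 0 0 0 -1; 0.54 -0.95 0 0 0 0 -1",
)

```text
clock: 4.7
tool_pos: [0.6404, -0.0743, 0.2675]
eef_rot: [[0.991, -0.133, -0.002], [-0.133, -0.991, 0.0], [-0.002, -0.0, -1.0]]
force: [-0.2, -0.7, -0.7]
grip_width: 0.0202
gripper_force: 58.7
```

>>> move_arm(
  motion="0.54 -0.95 0 0 0 0 -1; 0.54 -0.95 0 0 0 0 -1; 0.27 -0.4 0 0 0 0 -1; 0 0 0 0 0 0 -1; 0 0 0 0 0 0 -1",
)

```text
clock: 5.2
tool_pos: [0.6889, -0.0128, 0.2676]
eef_rot: [[0.991, -0.133, -0.002], [-0.133, -0.991, -0.0], [-0.002, 0.001, -1.0]]
force: [-0.8, -0.8, -1.6]
grip_width: 0.0202
gripper_force: 58.8
```

```bash
cat >> h.py <<'E'
def held(n,dz):
    "rim of the held socket in the scene view: world centre if rim height is HUE+dz"
    D=frames("h"+n);s=read_state();p=np.array(s["tool_pos"])
    for c in D:
        h=HUE[n][2]+dz;uv=proj(D[c],(p[0],p[1],h));r=hole(D[c],n,uv,h)
        print(c,None if r is None else (np.round(r[0],4),r[2]),"minus tcp",None if r is None else np.round(r[0][:2]-p[:2],4))
    return D
E
python3 - <<'E'
from h import *
go((.6893,-.0123),.198,-.134)
z=read_state()["tool_pos"][2]-.1827
D=held("yellow",z)
cv2.imwrite("pics/c2.png",cv2.resize(np.ascontiguousarray(D["scene"]["frame"][150:290,170:350]),(720,560))[:,:,::-1])
E
```

```text
turn [0.   0.02 0.  ] shift after turn [ 0.01 -0.02  2.32]
shift [ 0.02 -0.02  2.32] pos [ 0.6889 -0.0128  0.2676] clock 5.2Traceback (most recent call last):
  File "<stdin>", line 4, in <module>
  File "h.py", line 40, in held
    h=HUE[n][2]+dz;uv=proj(D[c],(p[0],p[1],h));r=hole(D[c],n,uv,h)
                                                 ~~~~^^^^^^^^^^^^^
  File "h.py", line 16, in hole
    best=[c for c,q in zip(cs,hi_[0]) if q[3]>=0]
                              ~~~^^^
TypeError: 'NoneType' object is not subscriptable
```

```bash
sed -i 's/    best=\[c for/    if hi_ is None: return None\n    best=[c for/; s/hsv\[...,1\]>95/hsv[...,1]>80/' h.py
python3 - <<'E'
from h import *
z=read_state()["tool_pos"][2]-.1827
D=held("yellow",z)
cv2.imwrite("pics/c2.png",cv2.resize(np.ascontiguousarray(D["scene"]["frame"][150:290,170:350]),(720,560))[:,:,::-1])
E
```

```text
top None minus tcp None
scene (array([ 0.6861, -0.0124,  0.1237]), np.float64(7.1809610472257885)) minus tcp [-0.0029  0.0013]
```

View pics/c2.png

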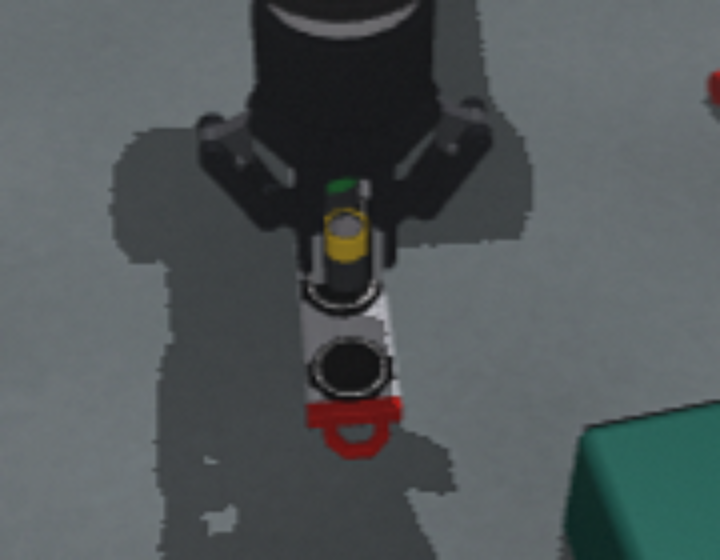

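The socket hangs upright between the fingers above seat 1, with its rim about 2 mm short in x. I'll correct that and lower.

>>> move_arm(
  motion="0.08 -0.04 0.5 0 0 0 -1; 0 0 0.8 0 0 0 -1; 0 0 0.6 0 0 0 -1; 0 0 0.4 0 0 0 -1; 0 0 0 0 0 0 -1",
)

```text
clock: 5.9
tool_pos: [0.6915, -0.0119, 0.1981]
eef_rot: [[0.991, -0.134, -0.003], [-0.134, -0.991, 0.0], [-0.003, -0.0, -1.0]]
force: [-0.5, -0.6, -0.7]
grip_width: 0.0206
gripper_force: 60.3
```

Run:
```python
from h import *
go((.6893,-.0123),.1967,-.134)
held("yellow",read_state()["tool_pos"][2]-.1827)
```

```text
turn [-0.    0.02 -0.  ] shift after turn [-0.07  0.02  0.05]
shift [-0.07  0.02  0.05] pos [ 0.6915 -0.0119  0.1981] clock 5.9
top None minus tcp None
scene (array([ 0.6883, -0.01  ,  0.0534]), np.float64(6.924263614741532)) minus tcp [-0.0037  0.0019]
```

>>> move_arm(
  motion="0 0.04 0.05 0 0 0 -1; 0 0 0 0 0 0 -1; 0 0 0 0 0 0 0; 0 0 0 0 0 0 1; 0 0 0 0 0 0 1",
)

```text
clock: 6.5
tool_pos: [0.6918, -0.0129, 0.1989]
eef_rot: [[0.991, -0.134, 0.001], [-0.134, -0.991, -0.0], [0.001, 0.0, -1.0]]
force: [0.1, 0.1, -0.5]
grip_width: 0.063
gripper_force: 0.0
```

>>> move_arm(
  motion="0 0 0 0 0 0 1; 0 0 0 0 0 0 1; 0 0 -0.4 0 0 0 1; 0 0 -0.9 0 0 0 1; 0 0 -0.9 0 0 0 1",
)

```text
clock: 7.0
tool_pos: [0.6917, -0.0129, 0.2657]
eef_rot: [[0.991, -0.134, -0.001], [-0.134, -0.991, 0.0], [-0.001, 0.0, -1.0]]
force: [0.8, 0.2, -0.2]
grip_width: 0.0855
gripper_force: 0.0
```

>>> move_arm(
  motion="0 0 -0.3 0 0 0 1; 0 0 0 0 0 0 1",
)

```text
clock: 7.2
tool_pos: [0.6921, -0.0129, 0.2758]
eef_rot: [[0.991, -0.133, 0.004], [-0.133, -0.991, -0.001], [0.004, 0.0, -1.0]]
force: [-0.1, -0.6, 0.1]
grip_width: 0.0856
gripper_force: 0.0
```

Run:
```python
from h import *
go((.6307,-.3174),.27,-.134)
D=get_image("scene");p=proj(D,(.689,-.0114,.052));print(hole(D,"yellow",p,.052))
```

```text
turn [ 0.   -0.03  0.  ] shift after turn [-0.67 10.33  0.19]
shift [-0.67 10.33  0.19] pos [ 0.6921 -0.0129  0.2758] clock 7.2
(array([ 0.68996297, -0.01129712,  0.052     ]), array([257.17648883, 230.58950234]), np.float64(6.935746646866894))
```

>>> move_arm(
  motion="0 0.5 0 0 0 0 1; -0.07 0.95 0 0 0 0 1; -0.07 0.95 0 0 0 0 1; -0.07 0.95 0 0 0 0 1; -0.07 0.95 0 0 0 0 1",
)

```text
clock: 7.75
tool_pos: [0.6653, -0.1417, 0.2717]
eef_rot: [[0.991, -0.134, -0.003], [-0.134, -0.991, 0.001], [-0.003, -0.0, -1.0]]
force: [0.3, 0.1, -0.6]
grip_width: 0.0852
gripper_force: 0.0
```

>>> move_arm(
  motion="-0.07 0.95 0 0 0 0 1; -0.07 0.95 0 0 0 0 1; -0.07 0.95 0 0 0 0 1; -0.07 0.95 0 0 0 0 1; -0.07 0.95 0 0 0 0 1",
)

```text
clock: 8.25
tool_pos: [0.6356, -0.2816, 0.2717]
eef_rot: [[0.991, -0.134, -0.003], [-0.134, -0.991, 0.001], [-0.003, -0.001, -1.0]]
force: [0.6, 0.1, -0.1]
grip_width: 0.0853
gripper_force: 0.0
```

>>> move_arm(
  motion="-0.04 0.95 0 0 0 0 1; 0 0.33 0 0 0 0 1; 0 0 0 0 0 0 1; 0 0 0 0 0 0 1",
)

```text
clock: 8.65
tool_pos: [0.6304, -0.3168, 0.2727]
eef_rot: [[0.991, -0.134, -0.001], [-0.134, -0.991, 0.001], [-0.001, -0.001, -1.0]]
force: [0.6, -0.2, -0.2]
grip_width: 0.0854
gripper_force: 0.0
```

Run:
```python
from h import *
go((.6305,-.318),.188,-.134)
D=get_image("scene");cv2.imwrite("pics/c3.png",cv2.resize(np.ascontiguousarray(D["frame"][150:290,40:220]),(720,560))[:,:,::-1])
```

```text
turn [-0.01  0.01 -0.  ] shift after turn [0.01 0.04 2.82]
shift [0.01 0.04 2.82] pos [ 0.6304 -0.3168  0.2727] clock 8.65
```

View pics/c3.png

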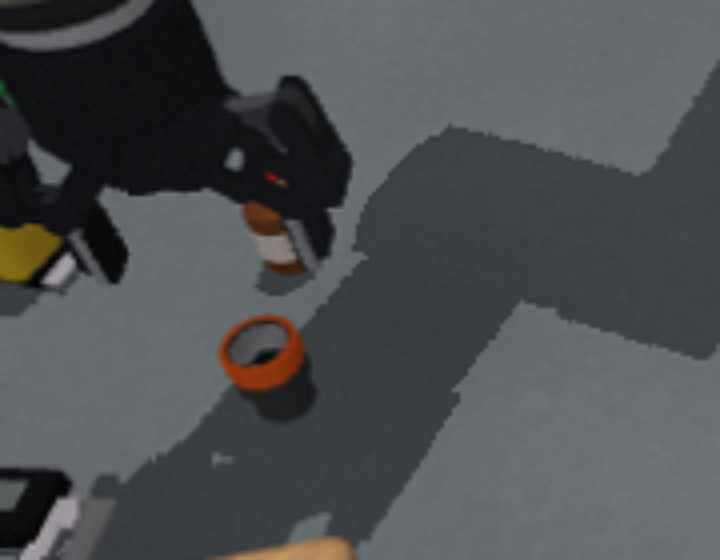

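The orange socket stands below and in front, unoccluded, and the bottle is well behind it in x. I'll descend and grip.

>>> move_arm(
  motion="0.01 0.04 0.6 0 0 0 1; 0 0 0.9 0 0 0 1; 0 0 0.8 0 0 0 1; 0 0 0.5 0 0 0 1; 0 0 0 0 0 0 1",
)

```text
clock: 9.2
tool_pos: [0.6303, -0.3171, 0.187]
eef_rot: [[0.991, -0.132, -0.004], [-0.132, -0.991, 0.003], [-0.004, -0.002, -1.0]]
force: [-0.3, -0.6, -0.3]
grip_width: 0.0854
gripper_force: 0.0
```

>>> move_arm(
  motion="0 0 0 0 0 0 -1; 0 0 0 0 0 0 -1; 0 0 0 0 0 0 -1; 0 0 0 0 0 0 -1; 0 0 0 0 0 0 -1",
)

```text
clock: 9.7
tool_pos: [0.631, -0.3188, 0.1913]
eef_rot: [[0.991, -0.134, 0.002], [-0.134, -0.991, -0.001], [0.002, 0.001, -1.0]]
force: [0.2, 1.9, 6.4]
grip_width: 0.0354
gripper_force: 60.0
```

>>> move_arm(
  motion="0 0 0 0 0 0 -1; 0 0 0 0 0 0 -1",
)

```text
clock: 9.9
tool_pos: [0.631, -0.3187, 0.1913]
eef_rot: [[0.991, -0.134, 0.002], [-0.134, -0.991, -0.001], [0.002, 0.001, -1.0]]
force: [-0.8, 0.9, 6.0]
grip_width: 0.0355
gripper_force: 60.0
```

>>> move_arm(
  motion="0 0 -0.5 0 0 0 -1; 0 0 -0.8 0 0 0 -1; 0 0 -0.8 0 0 0 -1; 0 0 -0.8 0 0 0 -1; 0 0 0 0 0 0 -1",
)

```text
clock: 10.4
tool_pos: [0.6312, -0.3191, 0.2812]
eef_rot: [[0.991, -0.134, 0.006], [-0.134, -0.991, -0.004], [0.007, 0.003, -1.0]]
force: [1.2, -0.2, -1.3]
grip_width: 0.0355
gripper_force: 60.1
```

Run:
```python
from h import *
go((.5225,.010),.27,-.134)
held("orange",read_state()["tool_pos"][2]-.188)
```

```text
turn [ 0.02 -0.05 -0.  ] shift after turn [ -5.06 -10.39   0.37]
shift [ -5.06 -10.39   0.31] pos [ 0.6312 -0.3191  0.2812] clock 10.4
top None minus tcp None
scene None minus tcp None
```

>>> move_arm(
  motion="-0.2 -0.5 0 0 0 0 -1; -0.46 -0.95 0 0 0 0 -1; -0.46 -0.95 0 0 0 0 -1; -0.46 -0.95 0 0 0 0 -1; -0.46 -0.95 0 0 0 0 -1",
)

```text
clock: 11.0
tool_pos: [0.586, -0.1813, 0.2745]
eef_rot: [[0.991, -0.134, -0.004], [-0.134, -0.991, 0.002], [-0.004, -0.001, -1.0]]
force: [-0.0, -0.0, -2.7]
grip_width: 0.0354
gripper_force: 60.3
```

>>> move_arm(
  motion="-0.46 -0.95 0 0 0 0 -1; -0.46 -0.95 0 0 0 0 -1; -0.46 -0.95 0 0 0 0 -1; -0.46 -0.95 0 0 0 0 -1; -0.46 -0.95 0 0 0 0 -1",
)

```text
clock: 11.5
tool_pos: [0.5366, -0.0309, 0.2749]
eef_rot: [[0.991, -0.134, -0.003], [-0.134, -0.991, 0.001], [-0.003, -0.0, -1.0]]
force: [-0.3, 0.1, -2.8]
grip_width: 0.0355
gripper_force: 60.3
```

>>> move_arm(
  motion="-0.46 -0.95 0 0 0 0 -1; -0.26 -0.39 0 0 0 0 -1; 0 0 0 0 0 0 -1; 0 0 0 0 0 0 -1",
)

```text
clock: 11.9
tool_pos: [0.5219, 0.0102, 0.276]
eef_rot: [[0.991, -0.133, -0.001], [-0.133, -0.991, -0.0], [-0.001, 0.001, -1.0]]
force: [0.0, -0.4, -2.5]
grip_width: 0.0353
gripper_force: 60.4
```

Run:
```python
from h import *
go((.5225,.010),.2055,-.134)
D=held("orange",read_state()["tool_pos"][2]-.1913)
cv2.imwrite("pics/c4.png",cv2.resize(np.ascontiguousarray(D["scene"]["frame"][110:250,170:350]),(720,560))[:,:,::-1])
```

```text
turn [0. 0. 0.] shift after turn [0.02 0.   2.35]
shift [0.02 0.   2.35] pos [0.5219 0.0102 0.276 ] clock 11.9
top None minus tcp None
scene (array([0.5209, 0.011 , 0.1347]), np.float64(9.806598511373744)) minus tcp [-0.0012  0.0014]
```

View pics/c4.png

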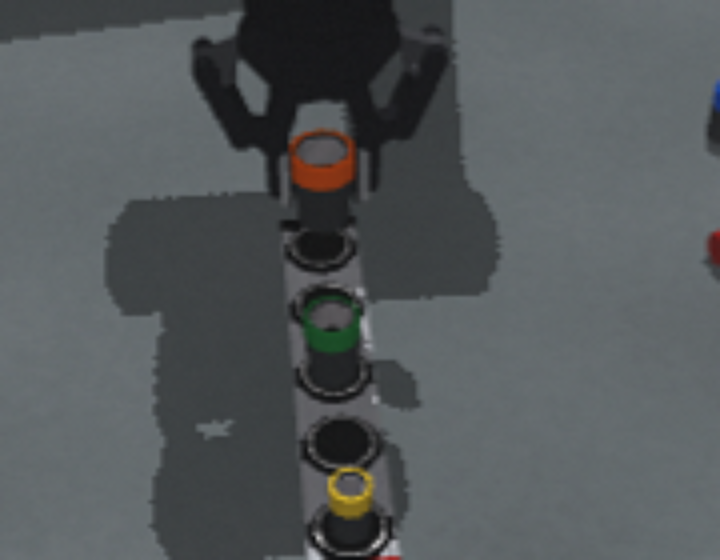

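Orange is held upright over seat 3, and the rim reading matches the seat within 1 mm. I'll lower.

>>> move_arm(
  motion="0 0 0.5 0 0 0 -1; 0 0 0.8 0 0 0 -1; 0 0 0.6 0 0 0 -1; 0 0 0.4 0 0 0 -1; 0 0 0 0 0 0 -1",
)

```text
clock: 12.5
tool_pos: [0.522, 0.0098, 0.2065]
eef_rot: [[0.991, -0.135, -0.001], [-0.135, -0.991, 0.0], [-0.001, 0.0, -1.0]]
force: [0.7, -0.2, -2.2]
grip_width: 0.0354
gripper_force: 61.0
```

Run:
```python
from h import *
go((.5225,.010),.2055,-.134)
D=held("orange",read_state()["tool_pos"][2]-.1913)
```

```text
turn [ 0.    0.01 -0.01] shift after turn [ 0.02 -0.01  0.03]
shift [ 0.02 -0.01  0.03] pos [0.522  0.0098 0.2065] clock 12.5
top None minus tcp None
scene (array([0.5201, 0.0112, 0.0652]), np.float64(9.465951244367208)) minus tcp [-0.002   0.0011]
```

>>> move_arm(
  motion="0 0 0.04 0 0 0 -1; 0 0 0 0 0 0 -1; 0 0 0 0 0 0 0; 0 0 0 0 0 0 1; 0 0 0 0 0 0 1",
)

```text
clock: 13.1
tool_pos: [0.5219, 0.0106, 0.2068]
eef_rot: [[0.991, -0.133, 0.001], [-0.133, -0.991, -0.0], [0.001, 0.0, -1.0]]
force: [-0.6, 1.0, -0.4]
grip_width: 0.0702
gripper_force: 0.0
```

>>> move_arm(
  motion="0 0 0 0 0 0 1; 0 0 0 0 0 0 1; 0 0 -0.4 0 0 0 1; 0 0 -0.9 0 0 0 1; 0 0 -0.9 0 0 0 1",
)

```text
clock: 13.6
tool_pos: [0.5217, 0.0106, 0.2736]
eef_rot: [[0.991, -0.134, -0.001], [-0.134, -0.991, 0.0], [-0.001, 0.0, -1.0]]
force: [0.7, 0.6, 0.8]
grip_width: 0.0852
gripper_force: 0.0
```

>>> move_arm(
  motion="0 0 -0.4 0 0 0 1; 0.1 -0.5 0 0 0 0 1; 0.16 -0.95 0 0 0 0 1; 0.16 -0.95 0 0 0 0 1; 0.16 -0.95 0 0 0 0 1",
)

```text
clock: 14.1
tool_pos: [0.5525, 0.1097, 0.2832]
eef_rot: [[0.991, -0.134, -0.002], [-0.134, -0.991, 0.0], [-0.002, 0.0, -1.0]]
force: [0.9, 0.2, 0.2]
grip_width: 0.0857
gripper_force: 0.0
```

>>> move_arm(
  motion="0.16 -0.95 0 0 0 0 1; 0.16 -0.95 0 0 0 0 1; 0.16 -0.95 0 0 0 0 1; 0.16 -0.95 0 0 0 0 1; 0.16 -0.95 0 0 0 0 1",
)

```text
clock: 14.6
tool_pos: [0.595, 0.2481, 0.2827]
eef_rot: [[0.991, -0.133, -0.002], [-0.133, -0.991, -0.001], [-0.002, 0.001, -1.0]]
force: [-0.1, -0.6, 0.3]
grip_width: 0.0854
gripper_force: 0.0
```

>>> move_arm(
  motion="0.16 -0.95 0 0 0 0 1; 0.01 -0.25 0 0 0 0 1; 0 0 0 0 0 0 1; 0 0 0 0 0 0 1",
)

```text
clock: 15.0
tool_pos: [0.6047, 0.2805, 0.2834]
eef_rot: [[0.991, -0.133, -0.002], [-0.133, -0.991, -0.001], [-0.002, 0.001, -1.0]]
force: [-0.5, -0.7, 0.2]
grip_width: 0.0857
gripper_force: 0.0
```

Run:
```python
from h import *
go((.6055,.2805),.193,-.134)
D=get_image("scene");cv2.imwrite("pics/c5.png",cv2.resize(np.ascontiguousarray(D["frame"][90:270,220:450]),(766,600))[:,:,::-1])
p=proj(D,(.5205,.0115,.064));print(hole(D,"orange",p,.064))
```

```text
turn [0.01 0.01 0.  ] shift after turn [ 0.03 -0.    3.01]
shift [ 0.03 -0.01  3.01] pos [0.6047 0.2805 0.2834] clock 15.0
(array([0.52050636, 0.01199147, 0.064     ]), array([251.09673309, 170.47833642]), np.float64(9.266287919014687))
```

View pics/c5.png

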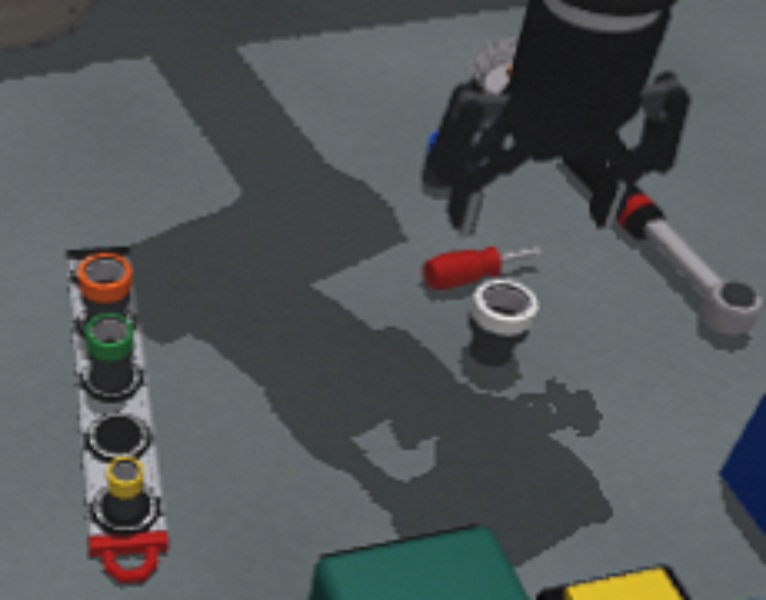

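Orange stands on seat 3 as intended. The white socket is free below the open fingers, with the screwdriver and ratchet clear of it.

>>> move_arm(
  motion="0.03 0 0.6 0 0 0 1; 0 0 0.9 0 0 0 1; 0 0 0.9 0 0 0 1; 0 0 0.6 0 0 0 1; 0 0 0 0 0 0 1",
)

```text
clock: 15.55
tool_pos: [0.6051, 0.2792, 0.1915]
eef_rot: [[0.991, -0.135, -0.006], [-0.135, -0.991, -0.002], [-0.005, 0.003, -1.0]]
force: [0.7, 0.4, 0.1]
grip_width: 0.0855
gripper_force: 0.0
```

>>> move_arm(
  motion="0 0 0 0 0 0 -1; 0 0 0 0 0 0 -1; 0 0 0 0 0 0 -1; 0 0 0 0 0 0 -1; 0 0 0 0 0 0 -1",
)

```text
clock: 16.05
tool_pos: [0.6064, 0.2807, 0.1962]
eef_rot: [[0.991, -0.133, 0.003], [-0.133, -0.991, 0.0], [0.002, -0.001, -1.0]]
force: [-1.1, -1.9, 6.1]
grip_width: 0.041
gripper_force: 60.2
```

>>> move_arm(
  motion="0 0 0 0 0 0 -1; 0 0 0 0 0 0 -1",
)

```text
clock: 16.25
tool_pos: [0.6064, 0.2807, 0.1962]
eef_rot: [[0.991, -0.134, 0.003], [-0.134, -0.991, 0.0], [0.002, -0.001, -1.0]]
force: [-1.6, -2.6, 6.6]
grip_width: 0.0405
gripper_force: 60.2
```

>>> move_arm(
  motion="0 0 -0.5 0 0 0 -1; 0 0 -0.8 0 0 0 -1; 0 0 -0.8 0 0 0 -1; 0 0 -0.8 0 0 0 -1; 0 0 0 0 0 0 -1",
)

```text
clock: 16.75
tool_pos: [0.6067, 0.2812, 0.2858]
eef_rot: [[0.991, -0.133, 0.007], [-0.133, -0.991, 0.002], [0.007, -0.003, -1.0]]
force: [0.2, 0.3, -2.4]
grip_width: 0.0406
gripper_force: 61.0
```

Run:
```python
from h import *
go((.4674,.0172),.29,-.134)
```

```text
turn [-0.02 -0.05  0.  ] shift after turn [-3.43  9.34 -0.14]
shift [-3.43  9.34 -0.19] pos [0.6067 0.2812 0.2858] clock 16.75
```

>>> move_arm(
  motion="-0.2 0.5 0 0 0 0 -1; -0.34 0.95 0 0 0 0 -1; -0.34 0.95 0 0 0 0 -1; -0.34 0.95 0 0 0 0 -1; -0.34 0.95 0 0 0 0 -1",
)

```text
clock: 17.25
tool_pos: [0.5412, 0.1582, 0.2802]
eef_rot: [[0.991, -0.133, -0.002], [-0.133, -0.991, -0.0], [-0.002, 0.001, -1.0]]
force: [0.1, -0.9, -3.2]
grip_width: 0.0406
gripper_force: 61.3
```

>>> move_arm(
  motion="-0.34 0.95 0 0 0 0 -1; -0.34 0.95 0 0 0 0 -1; -0.34 0.95 0 0 0 0 -1; -0.34 0.95 0 0 0 0 -1; -0.34 0.95 0 0 0 0 -1",
)

```text
clock: 17.75
tool_pos: [0.4717, 0.0239, 0.2806]
eef_rot: [[0.991, -0.133, -0.001], [-0.133, -0.991, 0.0], [-0.001, 0.0, -1.0]]
force: [0.6, -0.3, -3.8]
grip_width: 0.0408
gripper_force: 61.3
```

>>> move_arm(
  motion="-0.17 0.29 0 0 0 0 -1; 0 0 0 0 0 0 -1; 0 0 0 0 0 0 -1",
)

```text
clock: 18.05
tool_pos: [0.4669, 0.0172, 0.2812]
eef_rot: [[0.991, -0.134, 0.0], [-0.134, -0.991, 0.0], [0.0, -0.0, -1.0]]
force: [0.7, 0.7, -3.1]
grip_width: 0.0408
gripper_force: 61.5
```

```bash
sed -i 's/hsv\[...,2\]>185)&(hsv\[...,1\]<60/hsv[...,2]>140)\&(hsv[...,1]<60/' h.py
python3 - <<'E'
from h import *
go((.4674,.0172),.2105,-.134)
D=held("white",read_state()["tool_pos"][2]-.1962)
cv2.imwrite("pics/c6.png",cv2.resize(np.ascontiguousarray(D["scene"]["frame"][90:230,170:350]),(720,560))[:,:,::-1])
E
```

```text
turn [-0. -0. -0.] shift after turn [ 0.02 -0.    2.36]
shift [ 0.02 -0.    2.36] pos [0.4669 0.0172 0.2812] clock 18.05
top None minus tcp None
scene None minus tcp None
```

View pics/c6.png

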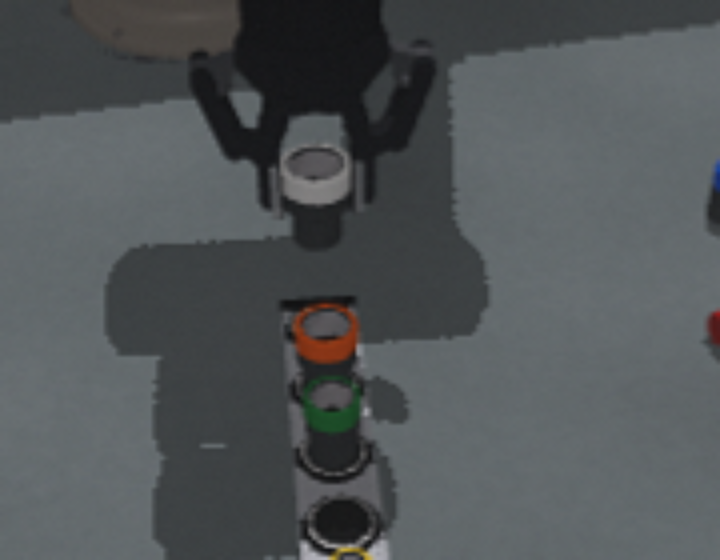

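White hangs upright, rim at about px (249,131), above seat 4. I'll lower and check the rim.

>>> move_arm(
  motion="0.03 0 0.5 0 0 0 -1; 0 0 0.8 0 0 0 -1; 0 0 0.6 0 0 0 -1; 0 0 0.4 0 0 0 -1; 0 0 0 0 0 0 -1",
)

```text
clock: 18.65
tool_pos: [0.4676, 0.0175, 0.2111]
eef_rot: [[0.991, -0.132, -0.002], [-0.132, -0.991, 0.0], [-0.002, 0.0, -1.0]]
force: [-0.3, 0.0, -3.5]
grip_width: 0.0408
gripper_force: 62.2
```

Run:
```python
from h import *
go((.4674,.0172),.2102,-.134)
z=.054+read_state()["tool_pos"][2]-.1962
d=get_image("scene");p=proj(d,(.4655,.0185,z));u,v=np.round(p).astype(int)
f=cv2.cvtColor(np.ascontiguousarray(d["frame"][v-16:v+16,u-16:u+16]),cv2.COLOR_RGB2GRAY);f=cv2.resize(f,None,fx=4,fy=4)
for th in(100,110,120,130,140):
    cs,q=cv2.findContours((f>th).astype(np.uint8),cv2.RETR_CCOMP,cv2.CHAIN_APPROX_NONE)
    for c,b in zip(cs,q[0]):
        if b[3]>=0 and cv2.contourArea(c)>200:
            M=cv2.moments(c);pp=[(M["m10"]/M["m00"]+.5)/4-.5+u-16,(M["m01"]/M["m00"]+.5)/4-.5+v-16];print(th,np.round(pp,1),np.round(ray(d,pp,z),4),cv2.contourArea(c)/16)
```

```text
turn [0.   0.02 0.01] shift after turn [-0.01  0.01  0.03]
shift [-0.01  0.01  0.03] pos [0.4676 0.0175 0.2111] clock 18.65Traceback (most recent call last):
  File "<stdin>", line 8, in <module>
TypeError: 'NoneType' object is not subscriptable
```

Run:
```python
from h import *
z=.054+read_state()["tool_pos"][2]-.1962
d=get_image("scene");p=proj(d,(.4655,.0185,z));u,v=np.round(p).astype(int)
f=cv2.cvtColor(np.ascontiguousarray(d["frame"][v-16:v+16,u-16:u+16]),cv2.COLOR_RGB2GRAY);f=cv2.resize(f,None,fx=4,fy=4);print(f.max(),p)
for th in range(50,200,10):
    cs,q=cv2.findContours((f>th).astype(np.uint8),cv2.RETR_CCOMP,cv2.CHAIN_APPROX_NONE)
    for c,b in zip(cs,[] if q is None else q[0]):
        if b[3]>=0 and cv2.contourArea(c)>200:
            M=cv2.moments(c);pp=[(M["m10"]/M["m00"]+.5)/4-.5+u-16,(M["m01"]/M["m00"]+.5)/4-.5+v-16];print(th,np.round(pp,1),np.round(ray(d,pp,z),4),cv2.contourArea(c)/16)
```

```text
136 [249.0219051  153.76634958]
50 [249.5 164.4] [0.5049 0.0116 0.0697] 69.34375
70 [249.3 151. ] [0.4552 0.0214 0.0697] 18.3125
80 [249.  153.5] [0.4644 0.0186 0.0697] 51.96875
```

>>> move_arm(
  motion="0.03 0 0.03 0 0 0 -1; 0 0 0 0 0 0 -1; 0 0 0 0 0 0 0; 0 0 0 0 0 0 1; 0 0 0 0 0 0 1",
)

```text
clock: 19.25
tool_pos: [0.4686, 0.0165, 0.2119]
eef_rot: [[0.991, -0.134, 0.001], [-0.134, -0.991, -0.0], [0.001, 0.0, -1.0]]
force: [-0.3, -0.9, 1.1]
grip_width: 0.0702
gripper_force: 0.0
```

>>> move_arm(
  motion="0 0 0 0 0 0 1; 0 0 0 0 0 0 1; 0 0 -0.4 0 0 0 1; 0 0 -0.9 0 0 0 1; 0 0 -0.9 0 0 0 1",
)

```text
clock: 19.75
tool_pos: [0.4682, 0.0166, 0.2779]
eef_rot: [[0.991, -0.134, -0.002], [-0.134, -0.991, 0.0], [-0.002, 0.0, -1.0]]
force: [0.4, -0.2, 0.2]
grip_width: 0.0854
gripper_force: 0.0
```

>>> move_arm(
  motion="0 0 -0.3 0 0 0 1; -0.15 -0.5 0 0 0 0 1; -0.35 -0.97 0 0 0 0 1; -0.35 -0.97 0 0 0 0 1; -0.35 -0.97 0 0 0 0 1",
)

```text
clock: 20.25
tool_pos: [0.4459, 0.1236, 0.2859]
eef_rot: [[0.991, -0.134, -0.001], [-0.134, -0.991, -0.0], [-0.001, 0.0, -1.0]]
force: [-0.1, -0.4, 0.3]
grip_width: 0.0854
gripper_force: 0.0
```

>>> move_arm(
  motion="-0.35 -0.97 0 0 0 0 1; -0.34 -0.97 0 0 0 0 1; -0.34 -0.97 0 0 0 0 1; -0.34 -0.97 0 0 0 0 1; -0.34 -0.97 0 0 0 0 1",
)

```text
clock: 20.75
tool_pos: [0.4144, 0.275, 0.2857]
eef_rot: [[0.991, -0.134, -0.001], [-0.134, -0.991, -0.001], [-0.001, 0.001, -1.0]]
force: [0.9, 0.4, -0.1]
grip_width: 0.0853
gripper_force: 0.0
```

>>> move_arm(
  motion="-0.34 -0.97 0 0 0 0 1; -0.22 -0.68 0 0 0 0 1; 0 0 0 0 0 0 1; 0 0 0 0 0 0 1",
)

```text
clock: 21.15
tool_pos: [0.4046, 0.325, 0.2857]
eef_rot: [[0.991, -0.132, -0.001], [-0.132, -0.991, -0.001], [-0.001, 0.001, -1.0]]
force: [0.2, -0.8, -0.7]
grip_width: 0.0856
gripper_force: 0.0
```

Run:
```python
from h import *
go((.4045,.3256),.182,-.134)
D=get_image("scene");cv2.imwrite("pics/c7.png",cv2.resize(np.ascontiguousarray(D["frame"][70:260,220:450]),(726,600))[:,:,::-1])
```

```text
turn [0.01 0.01 0.01] shift after turn [-0.01 -0.02  3.46]
shift [-0.   -0.02  3.46] pos [0.4046 0.325  0.2857] clock 21.15
```

View pics/c7.png

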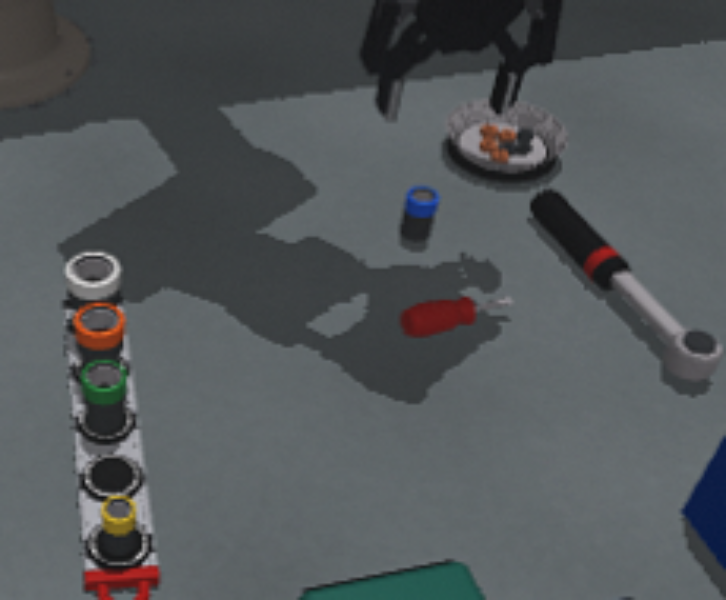

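White, orange, green and yellow stand in a row. The blue socket is free, with the bowl and ratchet clear of the fingers' path.

>>> move_arm(
  motion="0 -0.02 0.6 0 0 0 1; 0 0 0.9 0 0 0 1; 0 0 0.9 0 0 0 1; 0 0 0.7 0 0 0 1; 0 0 0.3 0 0 0 1",
)

```text
clock: 21.7
tool_pos: [0.4049, 0.3243, 0.1826]
eef_rot: [[0.991, -0.135, -0.003], [-0.135, -0.991, -0.002], [-0.003, 0.002, -1.0]]
force: [0.3, 0.4, 0.2]
grip_width: 0.0854
gripper_force: 0.0
```

>>> move_arm(
  motion="0 0 0 0 0 0 -1; 0 0 0 0 0 0 -1; 0 0 0 0 0 0 -1; 0 0 0 0 0 0 -1; 0 0 0 0 0 0 -1",
)

```text
clock: 22.2
tool_pos: [0.4053, 0.3258, 0.1857]
eef_rot: [[0.991, -0.133, 0.002], [-0.133, -0.991, 0.001], [0.002, -0.001, -1.0]]
force: [-0.4, -1.3, 4.8]
grip_width: 0.0256
gripper_force: 58.7
```

>>> move_arm(
  motion="0 0 0 0 0 0 -1; 0 0 0 0 0 0 -1; 0 0 0 0 0 0 -1",
)

```text
clock: 22.5
tool_pos: [0.4053, 0.3258, 0.1857]
eef_rot: [[0.991, -0.133, 0.002], [-0.133, -0.991, 0.001], [0.002, -0.001, -1.0]]
force: [-1.4, -0.8, 5.5]
grip_width: 0.0253
gripper_force: 58.7
```

>>> move_arm(
  motion="0 0 -0.5 0 0 0 -1; 0 0 -0.9 0 0 0 -1; 0 0 -0.9 0 0 0 -1; 0 0 -0.9 0 0 0 -1; 0 0 0 0 0 0 -1",
)

```text
clock: 23.0
tool_pos: [0.4058, 0.3263, 0.2843]
eef_rot: [[0.991, -0.133, 0.007], [-0.133, -0.991, 0.004], [0.006, -0.005, -1.0]]
force: [0.8, -0.3, -1.1]
grip_width: 0.0253
gripper_force: 59.0
```

Run:
```python
from h import *
go((.6317,-.0052),.28,-.134)
```

```text
turn [-0.03 -0.04  0.  ] shift after turn [8.94 9.94 0.14]
shift [8.94 9.95 0.15] pos [0.4058 0.3263 0.2843] clock 23.0
```

>>> move_arm(
  motion="0.4 0.45 0 0 0 0 -1; 0.85 0.945 0 0 0 0 -1; 0.85 0.945 0 0 0 0 -1; 0.85 0.945 0 0 0 0 -1; 0.85 0.945 0 0 0 0 -1",
)

```text
clock: 23.5
tool_pos: [0.5014, 0.1835, 0.2798]
eef_rot: [[0.991, -0.133, -0.001], [-0.133, -0.991, -0.0], [-0.001, 0.0, -1.0]]
force: [0.2, 0.3, -1.7]
grip_width: 0.0255
gripper_force: 59.1
```

>>> move_arm(
  motion="0.85 0.945 0 0 0 0 -1; 0.85 0.945 0 0 0 0 -1; 0.85 0.945 0 0 0 0 -1; 0.85 0.945 0 0 0 0 -1; 0.85 0.945 0 0 0 0 -1",
)

```text
clock: 24.0
tool_pos: [0.6089, 0.0258, 0.2796]
eef_rot: [[0.991, -0.134, -0.001], [-0.134, -0.991, 0.0], [-0.001, 0.0, -1.0]]
force: [1.0, 0.8, -1.2]
grip_width: 0.0255
gripper_force: 59.1
```

>>> move_arm(
  motion="0.85 0.945 0 0 0 0 -1; 0.07 0.05 0 0 0 0 -1; 0 0 0 0 0 0 -1; 0 0 0 0 0 0 -1",
)

```text
clock: 24.4
tool_pos: [0.6312, -0.0053, 0.2797]
eef_rot: [[0.991, -0.133, -0.002], [-0.133, -0.991, 0.0], [-0.002, -0.0, -1.0]]
force: [-0.4, -0.2, -1.1]
grip_width: 0.0254
gripper_force: 59.1
```

Run:
```python
from h import *
go((.6317,-.0052),.1997,-.134)
D=held("blue",read_state()["tool_pos"][2]-.1857)
cv2.imwrite("pics/c8.png",cv2.resize(np.ascontiguousarray(D["scene"]["frame"][120:260,170:350]),(720,560))[:,:,::-1])
```

```text
turn [-0.    0.01  0.  ] shift after turn [ 0.02 -0.01  2.67]
shift [ 0.02 -0.    2.67] pos [ 0.6312 -0.0053  0.2797] clock 24.4
top None minus tcp None
scene None minus tcp None
```

View pics/c8.png

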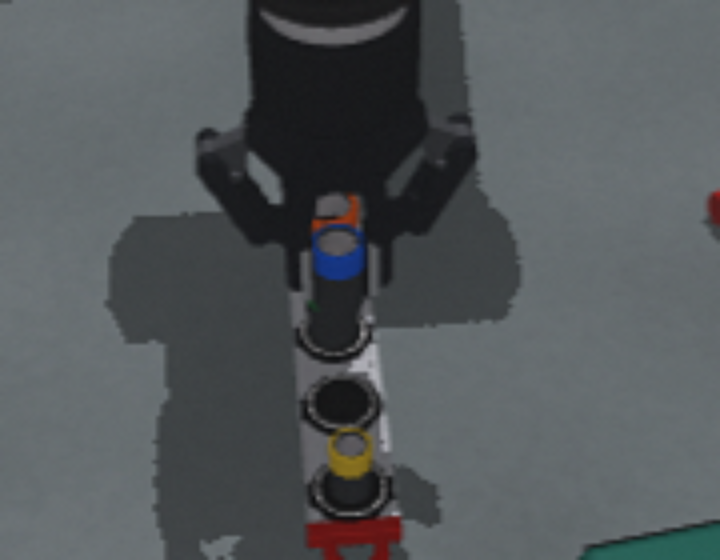

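Blue is held upright over seat 2 (rim near px (254,180)), and green, orange and yellow are undisturbed. I'll lower.

>>> move_arm(
  motion="0.04 0 0.5 0 0 0 -1; 0 0 0.8 0 0 0 -1; 0 0 0.8 0 0 0 -1; 0 0 0.5 0 0 0 -1; 0 0 0 0 0 0 -1",
)

```text
clock: 25.0
tool_pos: [0.6325, -0.0057, 0.2003]
eef_rot: [[0.991, -0.133, -0.003], [-0.133, -0.991, 0.0], [-0.003, 0.0, -1.0]]
force: [-0.2, 0.0, -1.0]
grip_width: 0.0254
gripper_force: 61.5
```

Run:
```python
from h import *
go((.6317,-.0052),.1997,-.134)
HUE["blue"]=(95,130,.042)
held("blue",read_state()["tool_pos"][2]-.1857)
```

```text
turn [0.   0.02 0.  ] shift after turn [-0.03 -0.01  0.02]
shift [-0.03 -0.01  0.02] pos [ 0.6325 -0.0057  0.2003] clock 25.0
top None minus tcp None
scene (array([ 0.6275, -0.004 ,  0.0566]), np.float64(7.96137275137569)) minus tcp [-0.0056  0.0019]
```

>>> move_arm(
  motion="0 0 0.03 0 0 0 -1; 0 0 0 0 0 0 -1; 0 0 0 0 0 0 0; 0 0 0 0 0 0 1; 0 0 0 0 0 0 1",
)

```text
clock: 25.6
tool_pos: [0.6331, -0.0063, 0.2019]
eef_rot: [[0.991, -0.134, 0.001], [-0.134, -0.991, -0.0], [0.001, 0.0, -1.0]]
force: [-0.2, 0.1, 0.3]
grip_width: 0.0682
gripper_force: 0.0
```

>>> move_arm(
  motion="0 0 0 0 0 0 1; 0 0 0 0 0 0 1; 0 0 -0.4 0 0 0 1; 0 0 -0.9 0 0 0 1; 0 0 -0.9 0 0 0 1",
)

```text
clock: 26.1
tool_pos: [0.6329, -0.0062, 0.2688]
eef_rot: [[0.991, -0.134, -0.001], [-0.134, -0.991, -0.0], [-0.001, 0.0, -1.0]]
force: [-1.0, 0.4, 0.6]
grip_width: 0.0853
gripper_force: 0.0
```

>>> move_arm(
  motion="0 0 -0.5 0 0 0 1; 0 0.5 0 0 0 0 1; 0 0.95 0 0 0 0 1; 0 0.95 0 0 0 0 1; 0 0.95 0 0 0 0 1",
)

```text
clock: 26.6
tool_pos: [0.6189, -0.1076, 0.2819]
eef_rot: [[0.991, -0.133, -0.001], [-0.133, -0.991, -0.0], [-0.001, 0.0, -1.0]]
force: [-0.3, -0.1, 0.2]
grip_width: 0.0856
gripper_force: 0.0
```

>>> move_arm(
  motion="0 0.95 0 0 0 0 1; 0 0.95 0 0 0 0 1; 0 0.95 0 0 0 0 1; 0 0 0 0 0 0 1; 0 0 0 0 0 0 1",
)

```text
clock: 27.1
tool_pos: [0.6075, -0.1917, 0.2818]
eef_rot: [[0.991, -0.136, -0.001], [-0.136, -0.991, 0.001], [-0.001, -0.001, -1.0]]
force: [-0.4, -0.2, 0.4]
grip_width: 0.0855
gripper_force: 0.0
```

Run:
```python
from h import *
HUE["blue"]=(95,130,.042)
D=frames("end")
S=dict(yellow=(.690,-.0131),blue=(.6317,-.0052),green=(.577,.002),orange=(.5221,.0099),white=(.4674,.0172))
for n,s in S.items():
    for c in D:
        h=HUE[n][2]+.014;r=hole(D[c],n,proj(D[c],(*s,h)),h,w=12);print(n,c,None if r is None else (np.round(1e3*(r[0][:2]-s),1),round(r[2],1)))
t=D["top"]["frame"][100:250,180:330];s=D["scene"]["frame"][120:270,180:330]
cv2.imwrite("pics/end.png",np.hstack([cv2.resize(np.ascontiguousarray(x),(400,400)) for x in(t,s)])[:,:,::-1])
```

```text
yellow top None
yellow scene (array([-0.1,  1.9]), np.float64(6.7))
blue top (array([ 0.1, -1. ]), np.float64(8.7))
blue scene (array([-1.7,  0.5]), np.float64(7.7))
green top None
green scene None
orange top (array([-0.1,  0.5]), np.float64(13.2))
orange scene (array([-1.3,  2. ]), np.float64(9.5))
white top None
white scene None
```

View pics/end.png

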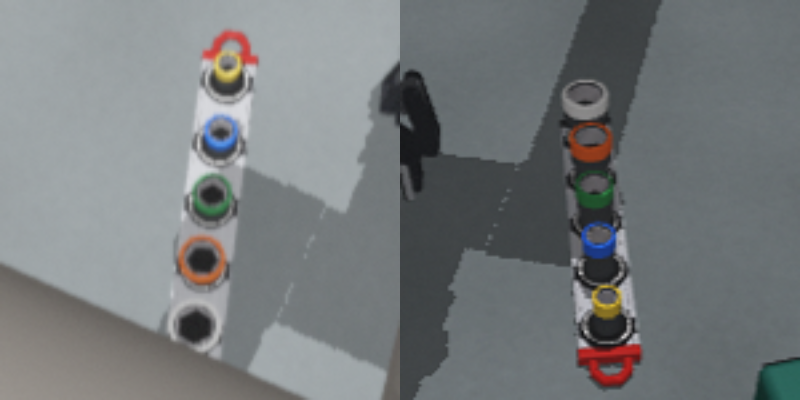

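All five sockets stand upright in size order: yellow, blue, green, orange, white from the red loop. Yellow, blue and orange measure within about 2 mm of their seats. White's rim read about 1 mm off just before I nudged and released it.

```bash
python3 -c "
from cell import *
print(finish_job())"
```

```text
the job is handed in; nothing more can be done
None
```

I handed the job in at about 27 s: the five sockets stand upright on the rail in size order from the red loop, with green and the oil bottle never touched; white's centring was checked only before release, and the bottle has no final picture.

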